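# Pack the round soaps by size

## Robot

A 7-joint arm with a two-finger parallel gripper is mounted at the origin on the work surface. World frame = base frame: x ahead of the robot, y to its left, z up, the work surface at z = 0. Lengths are in m, angles in rad, forces in N, time in s.
With the tool pointing down it reaches from about 0.4 to 0.85 m from the base axis. Payload 4.5 kg.
Tool frame: the origin (TCP) lies where the fingers leave the gripper's body, on its centre line; the fingertips stand 64 mm ahead of it and the grasp point (between the pads) lies 45 mm ahead of it; z points along the fingers, y is the line along which they close (so a half turn about z gives the same grasp; the last joint's range is limited). The gripper opens to 88 mm and grips with 3 to 60 N. Pads are 18 mm wide; open, the fingers measure 123 mm over their backs; the gripper's body (75 mm by 187 mm) begins 45 mm behind the grasp point.
Start: joints at [1.328, 0.689, -0.195, 1.565, 0.157, 0.902, -0.215], TCP at [0.171, -0.601, 0.303] pointing down, gripper open.
Joint ranges: [-3.01, 3.01], [-0.46, 2.08], [-1.47, 1.51], [0.13, 2.56], [-1, 4.14], [0.04, 2.09], [-2.66, 2.66]. Speed limits (rad/s): [2.57, 2.57, 3.14, 3.14, 3.14, 3.14, 3.14].

## Interface

Orientations are given as a unit quaternion [x, y, z, w].
In Python, from plant import r gives the robot as it stands.
- The arm moves only by the tool play_rows, never from a script. Its arguments are lists of equal length, an entry for each row: "translation": the shift along the tool's x, y, z in m, a list of three; "delta_rot": the turn, a rotation vector about the tool's x, y, z in degrees, a list of three; "grip": the opening, from -1 (shut) to 1 (fully open). In form: {"translation": [[x, y, z], ...], "delta_rot": [[rx, ry, rz], ...], "grip": [grip, ...]}. A call has 1 to 20 rows; each row shifts and turns the commanded pose from where the row before left it, along the tool's axes as they then stand; what a row does not reach is not made up. A row lasts 1/8 s, in which the tool goes at most 62.5 mm and 10.7 degrees, less where a joint would pass 70% of its speed; a pose out of reach is approached as far as the arm can. A call with a gripper value outside its range is refused whole. The fingers move at their own pace and stop on an object; "squeeze" is the grip in N (left out, the last holds). Time passes only in rows, so rows that do not move let the fingers close. It gives the time, the measured TCP pose, the force, the opening and the grip force at its end, in the units of the state.
- r.get_state(): the state, without advancing time (a new reading comes with each control period).
- r.snapshot(name): name is "scene" or "top" or "wrist"; returns the picture (384x512x3 uint8, blue, green, red); there is no depth.
- r.get_calibration(name): a dict with "intrinsics" (3x3 intrinsics, pixels), "eye" and "rotation" of the camera in the world. Camera axes: x right, y up, looking along -z (the intrinsics and any distortion apply to the point x, -y, -z); pixel columns grow to the right and rows downward; lengths in m; the calibration is good to about 2 mm. A picture is of the moment at which its call begins: read the wrist's pose just before it. get_calibration takes no time and is no camera call; for the wrist camera it gives the pose at the moment of the call.
- r.finish_job(): hands the job in; it is judged then, once.
Trained networks look in the newest picture that a camera, given by its name, has taken for a name from the list of things; names that differ only in an ending like _2 or _b are one class to them, and where a whole thing is asked for, a point or a joint stands for the part that bears it (a point fixed in the world has none). Each returns a list of dicts, best first, with "confidence" (0 to 1); they miss things now and then, are a little off and sometimes report something else, mostly with a low value. They report only what shows in the picture. A call takes as long as a camera call. They do not tell look-alikes from the thing itself.
- r.look_for(camera, target): "point" ([x, y, z] in m, in world coordinates, good to about 4 mm: the middle of the surface that is visible of it).
- r.silhouettes(camera, target): "pixels" (384x512 bool, what is visible of it).
The state is a dict: "clock": time; "q": joint angles; "qd": joint speeds; "joint_torque": joint torques, N m; "tool_pos": TCP position; "eef_rot": TCP orientation; "contact_force": force on the tool from outside, world axes, zero at the start; "moment": the same for the moment, N m; "opening": opening from 0.0 (shut) to 1.0 (fully open); "finger_force": force on a finger pad.
Only numpy, scipy, OpenCV 4.12 (cv2) and the standard library are available. Lean on these libraries where they do the work, as an engineer would, in place of code of your own. Each camera call takes 0.05 s, during which the arm holds its last target. There are 200 camera calls.

## Task

Pack the four round soaps from the wire rack into the four shallow white cartons on the wooden board, matched by size: the largest soap in the largest carton, the next in the next, and so down to the smallest in the smallest. Set each one down gently inside its carton, standing flat on the carton's floor, do not drop it in, and leave the square and the six-sided bars where they are on the rack.

Things in the scene. Friction and masses are not known exactly. Their poses are not given: they have to be found in the camera images.
- soap_large: the largest round soap: a plain upright cream cylinder 62 mm in diameter and 32 mm high, loose, standing on the wire rack; origin at the centre of its underside, z up
- soap_medium: the second largest round soap: a plain upright cream cylinder 50 mm in diameter and 32 mm high, loose, standing on the wire rack; origin at the centre of its underside, z up
- soap_small: the third largest round soap: a plain upright cream cylinder 38 mm in diameter and 32 mm high, loose, standing on the wire rack; origin at the centre of its underside, z up
- soap_tiny: the smallest round soap: a plain upright cream cylinder 26 mm in diameter and 32 mm high, loose, standing on the wire rack; origin at the centre of its underside, z up
- carton_large: the largest carton: a shallow open-topped square white tray fixed on the wooden board, 88 x 88 mm outside, 82 x 82 mm inside (10 mm to spare on each side of its soap), walls 3 mm thick, 12 mm high overall, floor 3 mm thick; origin at the centre of its underside (on the board, which is 12 mm thick), x and y along its sides, z up. Meant for the soap of 62 mm
- carton_medium: the second largest carton: a shallow open-topped square white tray fixed on the wooden board, 76 x 76 mm outside, 70 x 70 mm inside (10 mm to spare on each side of its soap), walls 3 mm thick, 12 mm high overall, floor 3 mm thick; origin at the centre of its underside (on the board, which is 12 mm thick), x and y along its sides, z up. Meant for the soap of 50 mm
- carton_small: the third largest carton: a shallow open-topped square white tray fixed on the wooden board, 64 x 64 mm outside, 58 x 58 mm inside (10 mm to spare on each side of its soap), walls 3 mm thick, 12 mm high overall, floor 3 mm thick; origin at the centre of its underside (on the board, which is 12 mm thick), x and y along its sides, z up. Meant for the soap of 38 mm
- carton_tiny: the smallest carton: a shallow open-topped square white tray fixed on the wooden board, 52 x 52 mm outside, 46 x 46 mm inside (10 mm to spare on each side of its soap), walls 3 mm thick, 12 mm high overall, floor 3 mm thick; origin at the centre of its underside (on the board, which is 12 mm thick), x and y along its sides, z up. Meant for the soap of 26 mm
- bar_square: the square soap bar, cream, 52 x 52 x 28 mm high, loose, standing on the rack among the round ones (rack top 22 mm above the table); origin at the centre of its underside, x and y along its sides; it is to stay where it is
- bar_hex: the six-sided soap bar, cream, 52 mm across flats, 60 mm across corners, 28 mm high, loose, standing on the rack among the round ones; origin at the centre of its underside; it is to stay where it is
There are look-alikes about, which are no part of the job. Leave any orange look-alike of the soap_medium alone.

How it is judged:
By the outcome, as a careful person would: the job done as asked, in the order asked, and still so for the second after the job is handed in, with the robot touching nothing.
It also fails if it takes over 109 s, if anything falls off the work surface, if the arm or the gripper's body presses on something with over 40 N, if the wrist force passes 120 N, or if a joint passes its speed limit or range.

## Working session

There is one attempt and no reset: what is moved stays moved. The work goes in short steps, Python scripts to look and compute and a tool call to move; the robot and the scene stay as the last step left them, time stands still between calls to the robot, and variables do not carry over. Pictures are saved under pics/ and viewed, at most 14 in all, crops included, and the job is handed in when it is done.

Besides the shell and the picture viewer there is one more tool, called after "Request:" as a command line: name --argument value ..., lists and objects as JSON in quotes. play_rows: Moves the arm, as the interface text tells. Its arguments: {"type":"object","properties":{"translation":{"type":"array","items":{"type":"array","items":{"type":"number"}}},"delta_rot":{"type":"array","items":{"type":"array","items":{"type":"number"}}},"grip":{"type":"array","items":{"type":"number"}},"squeeze":{"type":"number"}},"required":["translation","delta_rot","grip"]}

```bash
ls; mkdir -p pics
python3 - <<'E'
from plant import r
import cv2
s=r.get_state();print({k:s[k] for k in('clock','tool_pos','eef_rot','opening')})
for n in('scene','top'):
    im=r.snapshot(n);cv2.imwrite(f'pics/{n}0.png',im)
    c=r.get_calibration(n);print(n,c)
    for t in('soap_large','soap_medium','soap_small','soap_tiny','carton_large','carton_medium','carton_small','carton_tiny','bar_square','bar_hex'):
        print(t,[([round(float(v),3) for v in d['point']],round(d['confidence'],2)) for d in r.look_for(n,t)])
E
```

```text
pics
{'clock': 0.0, 'tool_pos': array([ 0.17058335, -0.60072593,  0.30191272]), 'eef_rot': array([ 9.90428829e-01,  1.38021278e-01, -2.17364530e-04, -9.02644950e-04]), 'opening': 0.9983342580969976}
scene {'intrinsics': array([[361.42889588,   0.        , 252.63866408],
       [  0.        , 361.42889588, 196.16710412],
       [  0.        ,   0.        ,   1.        ]]), 'eye': array([1.16888516, 0.17948122, 0.55862562]), 'rotation': array([0.24511395, 0.34535955, 0.73500773, 0.52953713])}
soap_large [([0.467, 0.328, 0.054], 0.88)]
soap_medium [([0.729, 0.2, 0.031], 0.97), ([0.761, 0.118, 0.031], 0.92), ([0.601, 0.119, 0.054], 0.9)]
soap_small [([0.478, 0.216, 0.049], 0.72), ([0.438, -0.139, 0.014], 0.39)]
soap_tiny [([0.581, 0.225, 0.048], 0.68)]
carton_large [([0.438, -0.139, 0.011], 0.94), ([0.445, -0.272, 0.019], 0.38)]
carton_medium [([0.567, -0.271, 0.014], 0.87)]
carton_small [([0.561, -0.135, 0.015], 0.56)]
carton_tiny [([0.446, -0.28, 0.018], 0.63)]
bar_square [([0.576, 0.323, 0.049], 0.55)]
bar_hex [([0.482, 0.098, 0.048], 0.95)]
top {'intrinsics': array([[372.99259172,   0.        , 260.93851893],
       [  0.        , 372.99259172, 191.47279918],
       [  0.        ,   0.        ,   1.        ]]), 'eye': array([ 0.38458144, -0.00592716,  1.08701778]), 'rotation': array([-0.069023  ,  0.07238631,  0.74142216, -0.66354293])}
soap_large []
soap_medium [([0.725, 0.208, 0.034], 0.8), ([0.747, 0.116, 0.032], 0.65), ([0.588, 0.112, 0.055], 0.58)]
soap_small [([0.469, 0.216, 0.054], 0.72)]
soap_tiny []
carton_large [([0.437, -0.142, 0.015], 0.7)]
carton_medium [([0.562, -0.269, 0.018], 0.7)]
carton_small [([0.438, -0.143, 0.018], 0.33)]
carton_tiny [([0.447, -0.277, 0.017], 0.87), ([0.466, 0.219, 0.056], 0.26)]
bar_square [([0.562, 0.32, 0.05], 0.65)]
bar_hex [([0.469, 0.099, 0.051], 0.6), ([0.586, 0.116, 0.056], 0.32)]
```

View pics/top0.png

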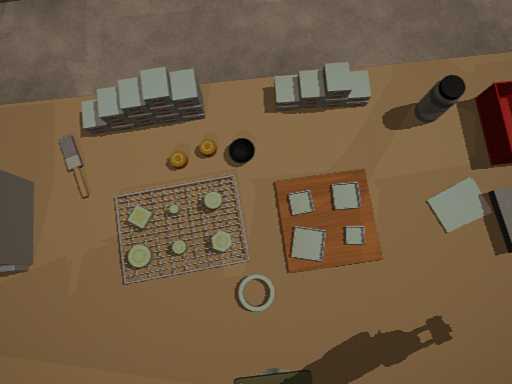

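View pics/scene0.png

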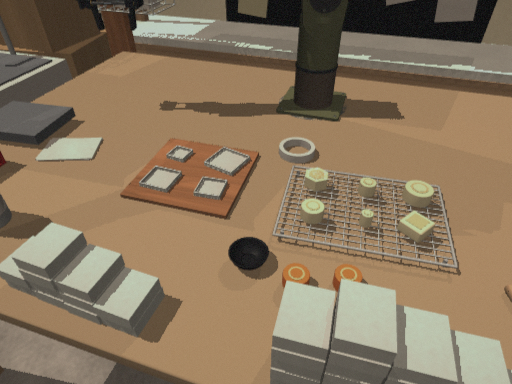

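The top view shows the round soaps at about (139,256) large, (213,201) medium, (179,247) small and (174,209) tiny. Other things that could be mistaken for them:
- Square bar at (140,216) and hex bar at (221,241): wrong shape.
- Orange discs at (178,159) and (207,148): wrong colour, and off the rack.

The cartons are at about (308,244) large, (346,196) medium, (301,203) small and (355,235) tiny. Next I'll fit the known shapes in both views and check the choice in a crop.

```bash
cat > h.py <<'E'
import numpy as np, cv2
from scipy.spatial.transform import Rotation as R
from scipy.optimize import least_squares
from plant import r
D=dict(soap_large=.062,soap_medium=.05,soap_small=.038,soap_tiny=.026)
C=dict(carton_large=.088,carton_medium=.076,carton_small=.064,carton_tiny=.052)
def proj(c,P):
    q=(np.asarray(P)-c['eye'])@R.from_quat(c['rotation']).as_matrix()
    return np.c_[q[:,0]/-q[:,2],-q[:,1]/-q[:,2]]@c['intrinsics'][:2,:2].T+c['intrinsics'][:2,2]
def model(n,p,yaw=0):
    if n in D:
        a=np.linspace(0,2*np.pi,60,endpoint=False);xy=np.c_[np.cos(a),np.sin(a)]*D[n]/2;h=.032
    else:
        s=C[n]/2;xy=np.array([[s,s],[-s,s],[-s,-s],[s,-s]])@R.from_euler('z',yaw).as_matrix()[:2,:2].T;h=.012
    return np.array(p)+np.vstack([np.c_[xy,0*xy[:,0]],np.c_[xy,0*xy[:,0]+h]])
def cen(pts):
    m=cv2.moments(cv2.convexHull(pts.astype(np.float32)));return np.array([m['m10'],m['m01']])/m['m00'],m['m00']
def maskcen(m):
    cs,_=cv2.findContours(m.astype(np.uint8),0,2);c=max(cs,key=cv2.contourArea)
    return cen(c[:,0].astype(float))
def fit(n,obs,p0,yaw=0):
    f=lambda p:np.concatenate([cen(proj(c,model(n,p,yaw)))[0]-o for c,o in obs])
    s=least_squares(f,p0,diff_step=1e-4,x_scale=.01);return s.x,s.fun
E
cat > m1.py <<'E'
from h import *
G=dict(soap_large=(.46,.325,.022),soap_medium=(.59,.115,.022),soap_small=(.47,.216,.022),soap_tiny=(.575,.225,.022),
 carton_large=(.438,-.14,.012),carton_medium=(.564,-.27,.012),carton_small=(.56,-.135,.012),carton_tiny=(.447,-.277,.012))
cal={k:r.get_calibration(k) for k in('scene','top')};im={k:r.snapshot(k) for k in cal}
for n,g in G.items():
    obs=[];info=[]
    for k,c in cal.items():
        pc,pa=cen(proj(c,model(n,g)))
        best=[]
        for d in r.silhouettes(k,n):
            if d['pixels'].sum()<20: continue
            o,a=maskcen(d['pixels'])
            if np.hypot(*(o-pc))<14: best.append((np.hypot(*(o-pc)),o,a,d['pixels'],d['confidence']))
        if best:
            b=min(best,key=lambda t:t[0]);obs.append((c,b[1]));info.append((k,b[1].round(1),'area/pred',round(b[2]/pa,2),round(b[4],2)))
            cs,_=cv2.findContours(b[3].astype(np.uint8),0,2);cv2.drawContours(im[k],cs,-1,(0,0,255),1)
        else: info.append((k,'none',pc.round(0)))
    if len(obs)==2:
        p,e=fit(n,obs,g);print(n,p.round(4),e.round(2),*info)
    else: print(n,*info)
a=cv2.resize(im['top'][170:290,105:390],(798,336),interpolation=cv2.INTER_CUBIC)
b=cv2.resize(im['scene'][130:270,120:460],(640,264),interpolation=cv2.INTER_CUBIC)
o=np.zeros((600,798,3),np.uint8);o[:336]=a;o[336:,:640]=b;cv2.imwrite('pics/crop1.png',o)
E
python3 m1.py
```

```text
soap_large [0.4535 0.3287 0.0222] [ 0.48 -0.03  0.62 -0.04] ('scene', array([417.3, 193.5]), 'area/pred', 0.89, 0.71) ('top', array([140. , 255.6]), 'area/pred', 0.84, 0.62)
soap_medium [0.5855 0.115  0.0208] [ 0.67  0.02  0.86 -0.24] ('scene', array([311.7, 211.2]), 'area/pred', 0.9, 0.82) ('top', array([212.6, 200.8]), 'area/pred', 0.88, 0.65)
soap_small [0.4662 0.2191 0.0224] [ 0.81 -0.01  0.99 -0.16] ('scene', array([366.6, 187.1]), 'area/pred', 0.84, 0.71) ('top', array([178.7, 246.7]), 'area/pred', 0.91, 0.75)
soap_tiny ('scene', array([365.8, 218.3]), 'area/pred', 0.74, 0.49) ('top', 'none', array([175., 208.]))
carton_large [ 0.4384 -0.1398  0.0127] [ 0.51  0.06  0.5  -0.24] ('scene', array([226.8, 160.7]), 'area/pred', 0.97, 0.79) ('top', array([307.6, 243. ]), 'area/pred', 0.99, 0.69)
carton_medium [ 0.5626 -0.2676  0.0114] [ 0.52  0.08  0.52 -0.34] ('scene', array([160.4, 178.9]), 'area/pred', 0.95, 0.6) ('top', array([345.3, 195.6]), 'area/pred', 0.92, 0.61)
carton_small [ 0.5572 -0.1347  0.0117] [ 0.37  0.04  0.4  -0.21] ('scene', array([210.7, 187.9]), 'area/pred', 0.88, 0.64) ('top', array([300.4, 202.2]), 'area/pred', 0.91, 0.94)
carton_tiny [ 0.4464 -0.2737  0.0121] [ 0.69  0.1   0.63 -0.38] ('scene', array([179.8, 153.5]), 'area/pred', 0.86, 0.77) ('top', array([353.6, 235.1]), 'area/pred', 0.91, 0.67)
```

View pics/crop1.png

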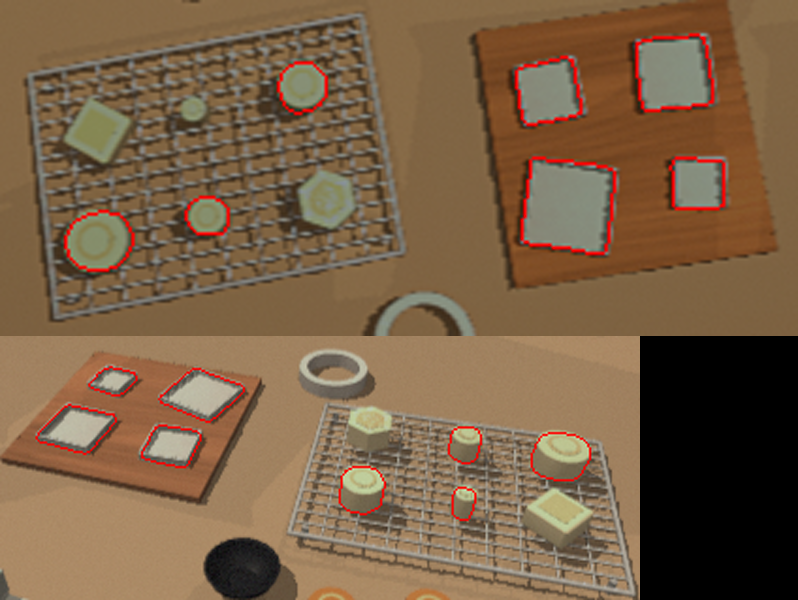

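The crop confirms the picks: plain round cream soaps, with the red contours on the right ones, and the square, hex and orange ones excluded. The fitted undersides sit at z of about 22 mm for the soaps and 12 mm for the cartons, which matches the text. Starting the move toward the rack.

Request:
play_rows --translation '[[0.0305, -0.0211, 0], [0.0305, -0.0211, 0], [0.0305, -0.0211, 0], [0.0305, -0.0211, 0], [0.0305, -0.0211, 0], [0.0305, -0.0211, 0], [0.0305, -0.0211, 0], [0.0305, -0.0211, 0], [0.0305, -0.0211, 0], [0.0305, -0.0211, 0], [0.0305, -0.0211, 0], [0.0305, -0.0211, 0], [0.0305, -0.0211, 0], [0.0305, -0.0211, 0]]' --delta_rot '[[0, 0, 0], [0, 0, 0], [0, 0, 0], [0, 0, 0], [0, 0, 0], [0, 0, 0], [0, 0, 0], [0, 0, 0], [0, 0, 0], [0, 0, 0], [0, 0, 0], [0, 0, 0], [0, 0, 0], [0, 0, 0]]' --grip '[1, 1, 1, 1, 1, 1, 1, 1, 1, 1, 1, 1, 1, 1]' --squeeze 15

```text
clock: 3.75
tool_pos: [0.5017, -0.1994, 0.3029]
eef_rot: [0.99, 0.138, 0.0, 0.0]
contact_force: [0.4, -0.6, -0.4]
opening: 0.999
finger_force: 0.0
```

Request:
play_rows --translation '[[0.0067, -0.0347, 0], [0.0067, -0.0347, 0], [0.0067, -0.0347, 0], [0.0067, -0.0347, 0], [0.0067, -0.0347, 0], [0.0067, -0.0347, 0], [0.0067, -0.0347, 0], [0.0067, -0.0347, 0], [0.0067, -0.0347, 0], [0.0067, -0.0347, 0], [0.0067, -0.0347, 0], [0.0067, -0.0347, 0], [0, 0, 0]]' --delta_rot '[[0, 0, 0], [0, 0, 0], [0, 0, 0], [0, 0, 0], [0, 0, 0], [0, 0, 0], [0, 0, 0], [0, 0, 0], [0, 0, 0], [0, 0, 0], [0, 0, 0], [0, 0, 0], [0, 0, 0]]' --grip '[1, 1, 1, 1, 1, 1, 1, 1, 1, 1, 1, 1, 1]'

```text
clock: 5.38
tool_pos: [0.4638, 0.2257, 0.3028]
eef_rot: [0.99, 0.141, 0.0, -0.001]
contact_force: [0.2, -0.5, 0.7]
opening: 1.0
finger_force: 0.0
```

```bash
cat > m2.py <<'E'
from h import *
G=dict(soap_large=(.4535,.3287,.0222),soap_medium=(.5855,.115,.0208),soap_small=(.4662,.2191,.0224),soap_tiny=(.575,.225,.022))
s=r.get_state();print(s['tool_pos'].round(4),s['q'].round(2))
c=r.get_calibration('wrist');im=r.snapshot('wrist')
for n,g in G.items():
    pc,pa=cen(proj(c,model(n,g)));print(n,'pred',pc.round(1))
    for d in r.silhouettes('wrist',n):
        if d['pixels'].sum()<20: continue
        o,a=maskcen(d['pixels'])
        p,e=fit(n,[(c,o)],g) if 0 else (None,None)
        f=least_squares(lambda q:cen(proj(c,model(n,[q[0],q[1],.022])))[0]-o,g[:2],diff_step=1e-4,x_scale=.01)
        print('  ',o.round(1),round(a/pa,2),round(d['confidence'],2),f.x.round(4))
    cv2.circle(im,tuple(int(v) for v in pc),3,(0,0,255),-1)
cv2.imwrite('pics/w1.png',im)
E
python3 m2.py
```

```text
[0.4638 0.2257 0.3028] [-0.48  0.54 -0.09  1.9   0.07  0.7  -1.9 ]
soap_large pred [157.9 142.6]
   [158.4 141.8] 0.97 0.68 [0.4545 0.3284]
soap_medium pred [394.2  75.9]
   [395.4  74.2] 0.95 0.8 [0.5872 0.1149]
soap_small pred [260.7 160.2]
   [261.2 159.8] 0.91 0.58 [0.4666 0.2187]
soap_tiny pred [286.8  54. ]
   [285.9  54.4] 0.9 0.55 [0.5744 0.2258]
   [185.   35.5] 4.78 0.44 [0.5636 0.3246]
```

View pics/w1.png

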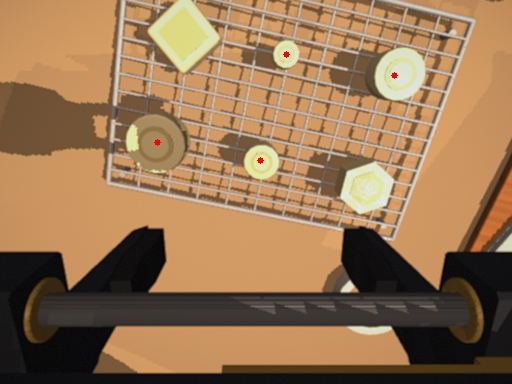

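The wrist view agrees with the two-view fits to about 2 mm. It shows large at (158,142), tiny (286,54), medium (395,74) and small (261,160). Going to the large soap.

Request:
play_rows --translation '[[0.0049, -0.0253, 0], [0.0049, -0.0253, 0], [0.0049, -0.0253, 0], [0.0049, -0.0253, 0], [0, 0, 0.03], [0, 0, 0.03], [0, 0, 0.03], [0, 0, 0.03], [0, 0, 0.01], [0, 0, 0]]' --delta_rot '[[0, 0, 0], [0, 0, 0], [0, 0, 0], [0, 0, 0], [0, 0, 0], [0, 0, 0], [0, 0, 0], [0, 0, 0], [0, 0, 0], [0, 0, 0]]' --grip '[1, 1, 1, 1, 1, 1, 1, 1, 1, 1]'

```text
clock: 6.88
tool_pos: [0.4558, 0.3243, 0.1726]
eef_rot: [0.991, 0.138, -0.0, 0.0]
contact_force: [0.2, 0.6, 0.5]
opening: 0.995
finger_force: 0.0
```

Request:
play_rows --translation '[[0, -0.0045, 0.01], [0, 0, 0.015], [0, 0, 0.015], [0, 0, 0.015], [0, 0, 0.01], [0, 0, 0.0075], [0, 0, 0]]' --delta_rot '[[0, 0, 0], [0, 0, 0], [0, 0, 0], [0, 0, 0], [0, 0, 0], [0, 0, 0], [0, 0, 0]]' --grip '[1, 1, 1, 1, 1, 1, 1]'

```text
clock: 7.75
tool_pos: [0.4541, 0.329, 0.0997]
eef_rot: [0.99, 0.138, -0.0, 0.0]
contact_force: [0.0, -0.5, 0.1]
opening: 0.999
finger_force: 0.0
```

Request:
play_rows --translation '[[0, 0, 0], [0, 0, 0], [0, 0, 0], [0, 0, 0], [0, 0, 0], [0, 0, 0]]' --delta_rot '[[0, 0, 0], [0, 0, 0], [0, 0, 0], [0, 0, 0], [0, 0, 0], [0, 0, 0]]' --grip '[-1, -1, -1, -1, -1, -1]' --squeeze 15

```text
clock: 8.5
tool_pos: [0.4545, 0.3292, 0.1005]
eef_rot: [0.99, 0.138, 0.0, -0.0]
contact_force: [-0.8, -0.4, 5.0]
opening: 0.697
finger_force: 15.0
```

Request:
play_rows --translation '[[0, 0, -0.01], [0, 0, -0.02], [0, 0, -0.02], [0, 0, -0.02], [0, 0, -0.02], [0, 0, -0.01], [0, 0, 0]]' --delta_rot '[[0, 0, 0], [0, 0, 0], [0, 0, 0], [0, 0, 0], [0, 0, 0], [0, 0, 0], [0, 0, 0]]' --grip '[-1, -1, -1, -1, -1, -1, -1]'

```text
clock: 9.38
tool_pos: [0.4545, 0.3293, 0.2007]
eef_rot: [0.99, 0.138, 0.0, -0.0]
contact_force: [-0.8, 0.0, -1.1]
opening: 0.697
finger_force: 15.0
```

Request:
play_rows --translation '[[-0.005, 0.015, 0], [-0.009, 0.0279, 0], [-0.009, 0.0279, 0], [-0.009, 0.0279, 0], [-0.009, 0.0279, 0], [-0.009, 0.0279, 0], [-0.009, 0.0279, 0], [-0.009, 0.0279, 0], [-0.009, 0.0279, 0], [-0.009, 0.0279, 0], [-0.009, 0.0279, 0], [-0.009, 0.0279, 0], [-0.009, 0.0279, 0], [-0.009, 0.0279, 0], [-0.009, 0.0279, 0], [-0.009, 0.0279, 0], [-0.004, 0.0132, 0], [0, 0, 0], [0, 0, 0]]' --delta_rot '[[0, 0, 0], [0, 0, 0], [0, 0, 0], [0, 0, 0], [0, 0, 0], [0, 0, 0], [0, 0, 0], [0, 0, 0], [0, 0, 0], [0, 0, 0], [0, 0, 0], [0, 0, 0], [0, 0, 0], [0, 0, 0], [0, 0, 0], [0, 0, 0], [0, 0, 0], [0, 0, 0], [0, 0, 0]]' --grip '[-1, -1, -1, -1, -1, -1, -1, -1, -1, -1, -1, -1, -1, -1, -1, -1, -1, -1, -1]'

```text
clock: 11.75
tool_pos: [0.4379, -0.1387, 0.2001]
eef_rot: [0.99, 0.139, -0.0, -0.0]
contact_force: [-0.2, -0.0, -1.6]
opening: 0.697
finger_force: 15.0
```

```bash
cat > m3.py <<'E'
from h import *
G=dict(carton_large=(.4384,-.1398,.012),carton_medium=(.5626,-.2676,.0114),carton_small=(.5572,-.1347,.0117),carton_tiny=(.4464,-.2737,.0121))
s=r.get_state();print(s['tool_pos'].round(4),s['q'].round(2))
c=r.get_calibration('wrist');im=r.snapshot('wrist')
for n,g in G.items():
    pc,pa=cen(proj(c,model(n,g)));print(n,'pred',pc.round(1))
    for d in r.silhouettes('wrist',n):
        if d['pixels'].sum()<20: continue
        o,a=maskcen(d['pixels'])
        f=least_squares(lambda q:cen(proj(c,model(n,[q[0],q[1],.012])))[0]-o,g[:2],diff_step=1e-4,x_scale=.01)
        print('  ',o.round(1),round(a/pa,2),round(d['confidence'],2),f.x.round(4))
    for p in proj(c,model(n,g))[4:]: cv2.circle(im,tuple(int(v) for v in p),2,(0,0,255),-1)
cv2.imwrite('pics/w2.png',im)
E
python3 m3.py
```

```text
[ 0.4379 -0.1387  0.2001] [ 0.32  0.67 -0.18  2.15  0.33  0.35 -1.43]
carton_large pred [255.8 178.2]
   [255.9 168.1] 0.78 0.56 [ 0.4469 -0.1376]
carton_medium pred [461.1  71.4]
   [295.1  37.5] 0.59 0.66 [ 0.55   -0.1377]
   [458.2  72.2] 0.95 0.61 [ 0.5613 -0.2654]
carton_small pred [294.1  27.4]
   [295.2  37.2] 0.78 0.86 [ 0.551  -0.1375]
carton_tiny pred [406.  212.2]
```

View pics/w2.png

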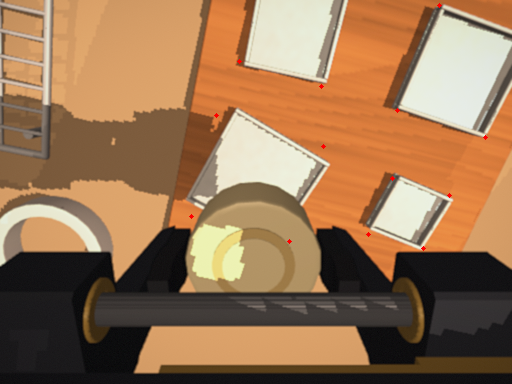

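The held soap is over the large carton and the predicted rim corners match to about 3 mm (the carton yaws differ, but the centres are consistent). Lowering.

Request:
play_rows --translation '[[-0.0015, 0.002, 0.015], [0, 0, 0.02], [0, 0, 0.02], [0, 0, 0.02], [0, 0, 0.015], [0, 0, 0.008], [0, 0, 0.004], [0, 0, 0.002], [0, 0, 0]]' --delta_rot '[[0, 0, 0], [0, 0, 0], [0, 0, 0], [0, 0, 0], [0, 0, 0], [0, 0, 0], [0, 0, 0], [0, 0, 0], [0, 0, 0]]' --grip '[-1, -1, -1, -1, -1, -1, -1, -1, -1]'

```text
clock: 13.12
tool_pos: [0.4372, -0.1423, 0.0965]
eef_rot: [0.99, 0.138, 0.0, 0.0]
contact_force: [0.4, -0.6, -1.2]
opening: 0.694
finger_force: 15.0
```

Request:
play_rows --translation '[[0, 0, 0.001], [0, 0, 0.001], [0, 0, 0]]' --delta_rot '[[0, 0, 0], [0, 0, 0], [0, 0, 0]]' --grip '[-1, -1, -1]'

```text
clock: 13.5
tool_pos: [0.437, -0.1422, 0.0942]
eef_rot: [0.99, 0.138, 0.0, 0.0]
contact_force: [0.0, 0.8, -0.3]
opening: 0.699
finger_force: 15.0
```

Request:
play_rows --translation '[[0, 0, 0.0007], [0, 0, 0.0005], [0, 0, 0]]' --delta_rot '[[0, 0, 0], [0, 0, 0], [0, 0, 0]]' --grip '[-1, -1, -1]'

```text
clock: 13.88
tool_pos: [0.437, -0.1422, 0.0935]
eef_rot: [0.99, 0.138, 0.0, 0.0]
contact_force: [-0.9, 0.6, 5.1]
opening: 0.696
finger_force: 15.0
```

Request:
play_rows --translation '[[0, 0, 0], [0, 0, 0], [0, 0, 0], [0, 0, 0], [0, 0, -0.01], [0, 0, -0.02], [0, 0, -0.03], [0, 0, -0.03], [0, 0, -0.02], [0, 0, 0]]' --delta_rot '[[0, 0, 0], [0, 0, 0], [0, 0, 0], [0, 0, 0], [0, 0, 0], [0, 0, 0], [0, 0, 0], [0, 0, 0], [0, 0, 0], [0, 0, 0]]' --grip '[0.5, 0.6, 0.8, 0.8, 0.8, 0.8, 0.8, 0.8, 0.8, 0.8]'

```text
clock: 15.12
tool_pos: [0.4375, -0.1426, 0.2046]
eef_rot: [0.99, 0.138, 0.002, 0.001]
contact_force: [0.3, 0.4, -0.1]
opening: 0.903
finger_force: 0.0
```

Request:
play_rows --translation '[[0.0214, -0.0207, 0], [0.0214, -0.0207, 0], [0.0214, -0.0207, 0], [0.0214, -0.0207, 0], [0.0214, -0.0207, 0], [0.0214, -0.0207, 0], [0.0214, -0.0207, 0], [0.0214, -0.0207, 0], [0.0214, -0.0207, 0], [0.0214, -0.0207, 0], [0, 0, 0.02], [0, 0, 0.015], [0, 0, 0]]' --delta_rot '[[0, 0, 0], [0, 0, 0], [0, 0, 0], [0, 0, 0], [0, 0, 0], [0, 0, 0], [0, 0, 0], [0, 0, 0], [0, 0, 0], [0, 0, 0], [0, 0, 0], [0, 0, 0], [0, 0, 0]]' --grip '[0.8, 0.8, 0.8, 0.8, 0.8, 0.8, 0.8, 0.8, 0.8, 0.8, 0.8, 0.8, 0.8]'

```text
clock: 16.75
tool_pos: [0.585, 0.1145, 0.1661]
eef_rot: [0.99, 0.138, -0.002, 0.001]
contact_force: [0.1, -0.3, -0.4]
opening: 0.897
finger_force: 0.0
```

Run:
```python
from plant import r
import cv2
s=r.get_state();print(s['tool_pos'],s['eef_rot'])
im=r.snapshot('top');im2=r.snapshot('scene')
a=cv2.resize(im[170:290,105:390],(798,336),interpolation=cv2.INTER_CUBIC)
b=cv2.resize(im2[130:270,120:460],(640,264),interpolation=cv2.INTER_CUBIC)
import numpy as np
o=np.zeros((600,798,3),np.uint8);o[:336]=a;o[336:,:640]=b;cv2.imwrite('pics/crop2.png',o)
```

```text
[0.58496374 0.11449737 0.16614001] [ 9.90459641e-01  1.37785626e-01 -2.10094195e-03  6.37891648e-04]
```

View pics/crop2.png

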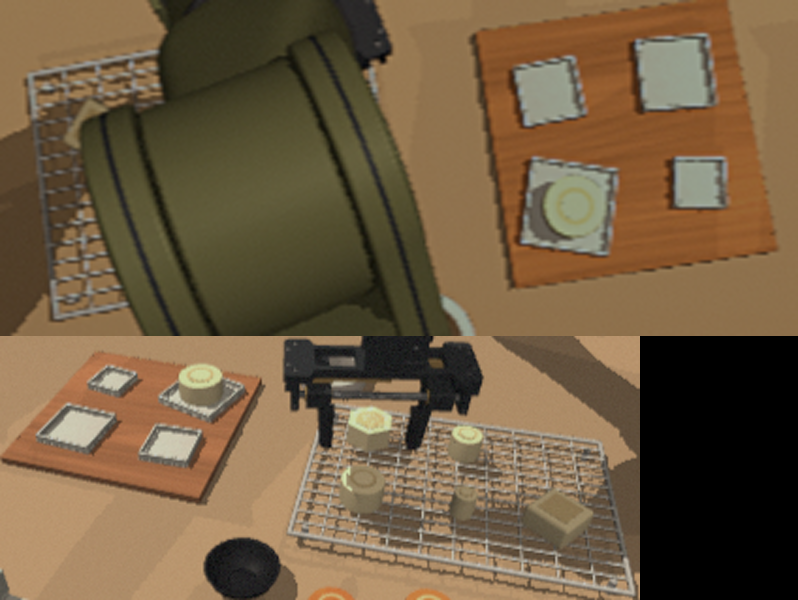

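The large soap stands inside its carton at crop pixel (574,206), with the carton centre at about (569,207). Now the medium soap.

Request:
play_rows --translation '[[0.002, 0, 0.01], [0, 0, 0.015], [0, 0, 0.015], [0, 0, 0.015], [0, 0, 0.008], [0, 0, 0.003], [0, 0, 0]]' --delta_rot '[[0, 0, 0], [0, 0, 0], [0, 0, 0], [0, 0, 0], [0, 0, 0], [0, 0, 0], [0, 0, 0]]' --grip '[0.8, 0.8, 0.8, 0.8, 0.8, 0.8, 0.8]'

```text
clock: 17.73
tool_pos: [0.5883, 0.116, 0.102]
eef_rot: [0.99, 0.138, 0.0, 0.0]
contact_force: [-0.0, -0.1, 0.5]
opening: 0.896
finger_force: 0.0
```

Request:
play_rows --translation '[[0, 0, 0], [0, 0, 0], [0, 0, 0], [0, 0, 0], [0, 0, 0], [0, 0, 0]]' --delta_rot '[[0, 0, 0], [0, 0, 0], [0, 0, 0], [0, 0, 0], [0, 0, 0], [0, 0, 0]]' --grip '[-1, -1, -1, -1, -1, -1]' --squeeze 15

```text
clock: 18.48
tool_pos: [0.5883, 0.1159, 0.1022]
eef_rot: [0.99, 0.138, 0.0, 0.0]
contact_force: [-0.3, -0.9, 3.0]
opening: 0.558
finger_force: 15.0
```

Request:
play_rows --translation '[[0, 0, -0.01], [0, 0, -0.02], [0, 0, -0.02], [0, 0, -0.02], [0, 0, -0.01], [-0.0099, 0.0278, 0], [-0.0099, 0.0278, 0], [-0.0099, 0.0278, 0], [-0.0099, 0.0278, 0], [-0.0099, 0.0278, 0], [-0.0099, 0.0278, 0], [-0.0099, 0.0278, 0], [-0.0099, 0.0278, 0], [-0.0099, 0.0278, 0], [-0.0099, 0.0278, 0], [-0.0099, 0.0278, 0], [-0.0099, 0.0278, 0], [-0.0099, 0.0278, 0], [0, 0, 0], [0, 0, 0]]' --delta_rot '[[0, 0, 0], [0, 0, 0], [0, 0, 0], [0, 0, 0], [0, 0, 0], [0, 0, 0], [0, 0, 0], [0, 0, 0], [0, 0, 0], [0, 0, 0], [0, 0, 0], [0, 0, 0], [0, 0, 0], [0, 0, 0], [0, 0, 0], [0, 0, 0], [0, 0, 0], [0, 0, 0], [0, 0, 0], [0, 0, 0]]' --grip '[-1, -1, -1, -1, -1, -1, -1, -1, -1, -1, -1, -1, -1, -1, -1, -1, -1, -1, -1, -1]'

```text
clock: 20.98
tool_pos: [0.5633, -0.2657, 0.1821]
eef_rot: [0.99, 0.138, 0.0, -0.001]
contact_force: [0.1, 0.5, -0.5]
opening: 0.557
finger_force: 15.0
```

Down to about 1.5 mm above the floor (target TCP z = 0.095).

Request:
play_rows --translation '[[0, 0.001, 0.015], [0, 0, 0.02], [0, 0, 0.02], [0, 0, 0.015], [0, 0, 0.009], [0, 0, 0.004], [0, 0, 0.0025], [0, 0, 0]]' --delta_rot '[[0, 0, 0], [0, 0, 0], [0, 0, 0], [0, 0, 0], [0, 0, 0], [0, 0, 0], [0, 0, 0], [0, 0, 0]]' --grip '[-1, -1, -1, -1, -1, -1, -1, -1]'

```text
clock: 21.98
tool_pos: [0.5636, -0.2679, 0.0968]
eef_rot: [0.99, 0.138, 0.0, 0.0]
contact_force: [0.2, -0.5, -0.7]
opening: 0.561
finger_force: 15.0
```

Request:
play_rows --translation '[[0, 0, 0.0008], [0, 0, 0.0007], [0, 0, 0]]' --delta_rot '[[0, 0, 0], [0, 0, 0], [0, 0, 0]]' --grip '[-1, -1, -1]'

```text
clock: 22.35
tool_pos: [0.5636, -0.2679, 0.0953]
eef_rot: [0.99, 0.138, 0.0, 0.0]
contact_force: [0.3, 0.0, -0.3]
opening: 0.555
finger_force: 15.0
```

Request:
play_rows --translation '[[0, 0, 0.0006], [0, 0, 0.0004], [0, 0, 0]]' --delta_rot '[[0, 0, 0], [0, 0, 0], [0, 0, 0]]' --grip '[-1, -1, -1]'

```text
clock: 22.72
tool_pos: [0.5636, -0.2679, 0.0952]
eef_rot: [0.99, 0.138, 0.0, 0.0]
contact_force: [-2.1, 1.3, 8.9]
opening: 0.561
finger_force: 15.0
```

Request:
play_rows --translation '[[0, 0, 0], [0, 0, 0], [0, 0, 0], [0, 0, 0], [0, 0, -0.01], [0, 0, -0.02], [0, 0, -0.03], [0, 0, -0.03], [0, 0, -0.01]]' --delta_rot '[[0, 0, 0], [0, 0, 0], [0, 0, 0], [0, 0, 0], [0, 0, 0], [0, 0, 0], [0, 0, 0], [0, 0, 0], [0, 0, 0]]' --grip '[0.2, 0.35, 0.5, 0.5, 0.5, 0.5, 0.5, 0.5, 0.5]'

```text
clock: 23.85
tool_pos: [0.5646, -0.2682, 0.1972]
eef_rot: [0.99, 0.138, 0.002, 0.001]
contact_force: [-0.4, 0.2, -0.8]
opening: 0.748
finger_force: 0.0
```

Request:
play_rows --translation '[[0.0023, -0.0291, 0], [0.0023, -0.0291, 0], [0.0023, -0.0291, 0], [0.0023, -0.0291, 0], [0.0023, -0.0291, 0], [0.0023, -0.0291, 0], [0.0023, -0.0291, 0], [0.0023, -0.0291, 0], [0.0023, -0.0291, 0], [0.0023, -0.0291, 0], [0.0023, -0.0291, 0], [0.0023, -0.0291, 0], [0.0023, -0.0291, 0], [0.0023, -0.0291, 0], [0.0023, -0.0291, 0], [0.0023, -0.0291, 0], [0.0023, -0.0291, 0], [0, 0, 0], [0, 0, 0]]' --delta_rot '[[0, 0, 0], [0, 0, 0], [0, 0, 0], [0, 0, 0], [0, 0, 0], [0, 0, 0], [0, 0, 0], [0, 0, 0], [0, 0, 0], [0, 0, 0], [0, 0, 0], [0, 0, 0], [0, 0, 0], [0, 0, 0], [0, 0, 0], [0, 0, 0], [0, 0, 0], [0, 0, 0], [0, 0, 0]]' --grip '[0.5, 0.5, 0.5, 0.5, 0.5, 0.5, 0.5, 0.5, 0.5, 0.5, 0.5, 0.5, 0.5, 0.5, 0.5, 0.5, 0.5, 0.5, 0.5]'

```text
clock: 26.22
tool_pos: [0.4659, 0.2174, 0.1939]
eef_rot: [0.991, 0.137, -0.0, 0.001]
contact_force: [-0.8, 0.3, -0.3]
opening: 0.752
finger_force: 0.0
```

Request:
play_rows --translation '[[0.001, -0.001, 0.015], [0, 0, 0.02], [0, 0, 0.02], [0, 0, 0.018], [0, 0, 0.012], [0, 0, 0.006], [0, 0, 0.002], [0, 0, 0]]' --delta_rot '[[0, 0, 0], [0, 0, 0], [0, 0, 0], [0, 0, 0], [0, 0, 0], [0, 0, 0], [0, 0, 0], [0, 0, 0]]' --grip '[0.5, 0.5, 0.5, 0.5, 0.5, 0.5, 0.5, 0.5]'

```text
clock: 27.22
tool_pos: [0.4668, 0.22, 0.1012]
eef_rot: [0.99, 0.138, 0.0, -0.0]
contact_force: [0.5, -0.0, -0.2]
opening: 0.75
finger_force: 0.0
```

Request:
play_rows --translation '[[0, 0, 0], [0, 0, 0], [0, 0, 0], [0, 0, 0], [0, 0, 0], [0, 0, 0]]' --delta_rot '[[0, 0, 0], [0, 0, 0], [0, 0, 0], [0, 0, 0], [0, 0, 0], [0, 0, 0]]' --grip '[-1, -1, -1, -1, -1, -1]' --squeeze 15

```text
clock: 27.98
tool_pos: [0.4667, 0.22, 0.1012]
eef_rot: [0.99, 0.138, 0.0, 0.0]
contact_force: [0.1, 0.2, 3.5]
opening: 0.425
finger_force: 15.0
```

Request:
play_rows --translation '[[0, 0, -0.01], [0, 0, -0.02], [0, 0, -0.02], [0, 0, -0.02], [0, 0, -0.01], [-0.0008, 0.0282, 0], [-0.0008, 0.0282, 0], [-0.0008, 0.0282, 0], [-0.0008, 0.0282, 0], [-0.0008, 0.0282, 0], [-0.0008, 0.0282, 0], [-0.0008, 0.0282, 0], [-0.0008, 0.0282, 0], [-0.0008, 0.0282, 0], [-0.0008, 0.0282, 0], [-0.0008, 0.0282, 0], [-0.0008, 0.0282, 0], [-0.0008, 0.0282, 0], [0, 0, 0], [0, 0, 0]]' --delta_rot '[[0, 0, 0], [0, 0, 0], [0, 0, 0], [0, 0, 0], [0, 0, 0], [0, 0, 0], [0, 0, 0], [0, 0, 0], [0, 0, 0], [0, 0, 0], [0, 0, 0], [0, 0, 0], [0, 0, 0], [0, 0, 0], [0, 0, 0], [0, 0, 0], [0, 0, 0], [0, 0, 0], [0, 0, 0], [0, 0, 0]]' --grip '[-1, -1, -1, -1, -1, -1, -1, -1, -1, -1, -1, -1, -1, -1, -1, -1, -1, -1, -1, -1]'

```text
clock: 30.48
tool_pos: [0.5563, -0.1342, 0.1808]
eef_rot: [0.99, 0.138, -0.0, -0.001]
contact_force: [-0.9, 0.5, -1.4]
opening: 0.427
finger_force: 15.0
```

Request:
play_rows --translation '[[0, 0.0005, 0.015], [0, 0, 0.02], [0, 0, 0.02], [0, 0, 0.015], [0, 0, 0.008], [0, 0, 0.004], [0, 0, 0.0025], [0, 0, 0]]' --delta_rot '[[0, 0, 0], [0, 0, 0], [0, 0, 0], [0, 0, 0], [0, 0, 0], [0, 0, 0], [0, 0, 0], [0, 0, 0]]' --grip '[-1, -1, -1, -1, -1, -1, -1, -1]'

```text
clock: 31.48
tool_pos: [0.557, -0.1361, 0.0968]
eef_rot: [0.99, 0.138, 0.0, 0.0]
contact_force: [-0.3, 0.1, -0.4]
opening: 0.417
finger_force: 15.0
```

Request:
play_rows --translation '[[0, 0, 0.0008], [0, 0, 0.0007], [0, 0, 0]]' --delta_rot '[[0, 0, 0], [0, 0, 0], [0, 0, 0]]' --grip '[-1, -1, -1]'

```text
clock: 31.85
tool_pos: [0.5569, -0.1361, 0.0951]
eef_rot: [0.99, 0.138, 0.0, 0.0]
contact_force: [-0.4, -0.4, 0.4]
opening: 0.422
finger_force: 15.0
```

Request:
play_rows --translation '[[0, 0, 0.0006], [0, 0, 0.0005], [0, 0, 0]]' --delta_rot '[[0, 0, 0], [0, 0, 0], [0, 0, 0]]' --grip '[-1, -1, -1]'

```text
clock: 32.22
tool_pos: [0.5569, -0.136, 0.0942]
eef_rot: [0.99, 0.138, 0.0, 0.0]
contact_force: [-1.0, 0.1, 3.6]
opening: 0.423
finger_force: 15.0
```

Request:
play_rows --translation '[[0, 0, 0], [0, 0, 0], [0, 0, 0], [0, 0, 0], [0, 0, -0.01], [0, 0, -0.02], [0, 0, -0.03], [0, 0, -0.03], [0, 0, -0.01]]' --delta_rot '[[0, 0, 0], [0, 0, 0], [0, 0, 0], [0, 0, 0], [0, 0, 0], [0, 0, 0], [0, 0, 0], [0, 0, 0], [0, 0, 0]]' --grip '[-0.05, 0.1, 0.25, 0.25, 0.25, 0.25, 0.25, 0.25, 0.25]'

```text
clock: 33.35
tool_pos: [0.5577, -0.1362, 0.1961]
eef_rot: [0.99, 0.138, 0.002, 0.001]
contact_force: [0.1, -0.3, -0.2]
opening: 0.627
finger_force: 0.0
```

Request:
play_rows --translation '[[0.0089, -0.0264, 0], [0.0089, -0.0264, 0], [0.0089, -0.0264, 0], [0.0089, -0.0264, 0], [0.0089, -0.0264, 0], [0.0089, -0.0264, 0], [0.0089, -0.0264, 0], [0.0089, -0.0264, 0], [0.0089, -0.0264, 0], [0.0089, -0.0264, 0], [0.0089, -0.0264, 0], [0.0089, -0.0264, 0], [0.0089, -0.0264, 0], [0, 0, 0], [0, 0, 0]]' --delta_rot '[[0, 0, 0], [0, 0, 0], [0, 0, 0], [0, 0, 0], [0, 0, 0], [0, 0, 0], [0, 0, 0], [0, 0, 0], [0, 0, 0], [0, 0, 0], [0, 0, 0], [0, 0, 0], [0, 0, 0], [0, 0, 0], [0, 0, 0]]' --grip '[0.25, 0.25, 0.25, 0.25, 0.25, 0.25, 0.25, 0.25, 0.25, 0.25, 0.25, 0.25, 0.25, 0.25, 0.25]'

```text
clock: 35.22
tool_pos: [0.5742, 0.2239, 0.1934]
eef_rot: [0.991, 0.137, -0.001, 0.001]
contact_force: [0.7, -0.7, -0.8]
opening: 0.627
finger_force: 0.0
```

Request:
play_rows --translation '[[0, -0.0008, 0.015], [0, 0, 0.02], [0, 0, 0.02], [0, 0, 0.018], [0, 0, 0.012], [0, 0, 0.005], [0, 0, 0.002], [0, 0, 0]]' --delta_rot '[[0, 0, 0], [0, 0, 0], [0, 0, 0], [0, 0, 0], [0, 0, 0], [0, 0, 0], [0, 0, 0], [0, 0, 0]]' --grip '[0.25, 0.25, 0.25, 0.25, 0.25, 0.25, 0.25, 0.25]'

```text
clock: 36.22
tool_pos: [0.5744, 0.2266, 0.1023]
eef_rot: [0.99, 0.138, 0.0, -0.0]
contact_force: [-0.1, 0.1, -0.1]
opening: 0.626
finger_force: 0.0
```

Request:
play_rows --translation '[[0, 0, 0], [0, 0, 0], [0, 0, 0], [0, 0, 0], [0, 0, 0], [0, 0, 0]]' --delta_rot '[[0, 0, 0], [0, 0, 0], [0, 0, 0], [0, 0, 0], [0, 0, 0], [0, 0, 0]]' --grip '[-1, -1, -1, -1, -1, -1]' --squeeze 12

```text
clock: 36.98
tool_pos: [0.5742, 0.2265, 0.1021]
eef_rot: [0.99, 0.138, 0.0, 0.0]
contact_force: [-0.8, -0.1, 2.0]
opening: 0.285
finger_force: 12.0
```

Request:
play_rows --translation '[[0, 0, -0.01], [0, 0, -0.02], [0, 0, -0.02], [0, 0, -0.02], [0, 0, -0.01]]' --delta_rot '[[0, 0, 0], [0, 0, 0], [0, 0, 0], [0, 0, 0], [0, 0, 0]]' --grip '[-1, -1, -1, -1, -1]'

```text
clock: 37.6
tool_pos: [0.5749, 0.2268, 0.1843]
eef_rot: [0.99, 0.138, 0.001, -0.0]
contact_force: [0.4, 0.3, 0.4]
opening: 0.29
finger_force: 12.0
```

Request:
play_rows --translation '[[-0.0144, 0.0248, 0], [-0.0144, 0.0248, 0], [-0.0144, 0.0248, 0], [-0.0144, 0.0248, 0], [-0.0144, 0.0248, 0], [-0.0144, 0.0248, 0], [-0.0144, 0.0248, 0], [-0.0144, 0.0248, 0], [-0.0144, 0.0248, 0], [-0.0144, 0.0248, 0], [-0.0144, 0.0248, 0], [-0.0144, 0.0248, 0], [-0.0144, 0.0248, 0], [-0.0144, 0.0248, 0], [-0.0144, 0.0248, 0], [-0.0144, 0.0248, 0], [-0.0144, 0.0248, 0], [-0.0144, 0.0248, 0], [0, 0, 0], [0, 0, 0]]' --delta_rot '[[0, 0, 0], [0, 0, 0], [0, 0, 0], [0, 0, 0], [0, 0, 0], [0, 0, 0], [0, 0, 0], [0, 0, 0], [0, 0, 0], [0, 0, 0], [0, 0, 0], [0, 0, 0], [0, 0, 0], [0, 0, 0], [0, 0, 0], [0, 0, 0], [0, 0, 0], [0, 0, 0], [0, 0, 0], [0, 0, 0]]' --grip '[-1, -1, -1, -1, -1, -1, -1, -1, -1, -1, -1, -1, -1, -1, -1, -1, -1, -1, -1, -1]'

```text
clock: 40.1
tool_pos: [0.4473, -0.2726, 0.1822]
eef_rot: [0.99, 0.138, 0.0, -0.0]
contact_force: [-0.3, 0.5, -0.3]
opening: 0.288
finger_force: 12.0
```

Request:
play_rows --translation '[[-0.001, 0.001, 0.015], [0, 0, 0.02], [0, 0, 0.02], [0, 0, 0.015], [0, 0, 0.008], [0, 0, 0.004], [0, 0, 0.0025], [0, 0, 0]]' --delta_rot '[[0, 0, 0], [0, 0, 0], [0, 0, 0], [0, 0, 0], [0, 0, 0], [0, 0, 0], [0, 0, 0], [0, 0, 0]]' --grip '[-1, -1, -1, -1, -1, -1, -1, -1]'

```text
clock: 41.1
tool_pos: [0.4463, -0.2751, 0.0977]
eef_rot: [0.99, 0.138, 0.0, 0.0]
contact_force: [-0.2, 0.1, -0.4]
opening: 0.287
finger_force: 12.0
```

Request:
play_rows --translation '[[0, 0, 0.0008], [0, 0, 0.0007], [0, 0, 0]]' --delta_rot '[[0, 0, 0], [0, 0, 0], [0, 0, 0]]' --grip '[-1, -1, -1]'

```text
clock: 41.48
tool_pos: [0.4462, -0.275, 0.096]
eef_rot: [0.99, 0.138, 0.0, 0.0]
contact_force: [0.5, -1.3, -0.9]
opening: 0.288
finger_force: 12.0
```

Request:
play_rows --translation '[[0, 0, 0.0007], [0, 0, 0.0005], [0, 0, 0]]' --delta_rot '[[0, 0, 0], [0, 0, 0], [0, 0, 0]]' --grip '[-1, -1, -1]'

```text
clock: 41.85
tool_pos: [0.4462, -0.275, 0.095]
eef_rot: [0.99, 0.138, 0.0, 0.0]
contact_force: [-0.4, 0.4, 3.8]
opening: 0.289
finger_force: 12.0
```

Request:
play_rows --translation '[[0, 0, 0], [0, 0, 0], [0, 0, 0], [0, 0, 0], [0, 0, -0.01], [0, 0, -0.02], [0, 0, -0.03], [0, 0, -0.03], [0, 0, -0.03], [0, 0, -0.03], [-0.0068, 0.024, 0], [-0.0068, 0.024, 0], [-0.0068, 0.024, 0], [-0.0068, 0.024, 0], [-0.0068, 0.024, 0], [-0.0068, 0.024, 0], [-0.0068, 0.024, 0], [-0.0068, 0.024, 0], [0, 0, 0], [0, 0, 0]]' --delta_rot '[[0, 0, 0], [0, 0, 0], [0, 0, 0], [0, 0, 0], [0, 0, 0], [0, 0, 0], [0, 0, 0], [0, 0, 0], [0, 0, 0], [0, 0, 0], [0, 0, 0], [0, 0, 0], [0, 0, 0], [0, 0, 0], [0, 0, 0], [0, 0, 0], [0, 0, 0], [0, 0, 0], [0, 0, 0], [0, 0, 0]]' --grip '[-0.3, -0.15, 0, 0, 0, 0, 0, 0, 0, 0, 0, 0, 0, 0, 0, 0, 0, 0, 0, 0]'

```text
clock: 44.35
tool_pos: [0.4465, -0.473, 0.245]
eef_rot: [0.99, 0.139, 0.0, -0.001]
contact_force: [-0.6, 0.1, 0.5]
opening: 0.499
finger_force: 0.0
```

Run:
```python
from h import *
im=r.snapshot('top');im2=r.snapshot('scene')
a=cv2.resize(im[170:290,105:390],(798,336),interpolation=cv2.INTER_CUBIC)
b=cv2.resize(im2[130:270,120:460],(640,264),interpolation=cv2.INTER_CUBIC)
o=np.zeros((600,798,3),np.uint8);o[:336]=a;o[336:,:640]=b;cv2.imwrite('pics/crop3.png',o)
cal={k:r.get_calibration(k) for k in('scene','top')}
T=dict(soap_large=(.437,-.1422,.015),soap_medium=(.5625,-.2679,.015),soap_small=(.5569,-.136,.015),soap_tiny=(.446,-.275,.015))
for n,g in T.items():
    obs=[]
    for k,c in cal.items():
        pc,pa=cen(proj(c,model(n,g)))
        for d in r.silhouettes(k,n):
            if d['pixels'].sum()<15: continue
            q,a=maskcen(d['pixels'])
            if np.hypot(*(q-pc))<10: obs.append((c,q));break
    print(n,len(obs),*( [v.round(4) for v in fit(n,obs,g)] if len(obs)==2 else []))
```

```text
soap_large 2 [ 0.4372 -0.1412  0.0151] [ 0.608   0.0631  0.5889 -0.2854]
soap_medium 2 [ 0.5626 -0.2678  0.0153] [ 0.3896  0.0611  0.392  -0.2573]
soap_small 2 [ 0.5559 -0.1367  0.0153] [ 0.5089  0.0595  0.5496 -0.285 ]
soap_tiny 2 [ 0.4454 -0.2742  0.0151] [ 0.7599  0.1084  0.6908 -0.4224]
```

View pics/crop3.png

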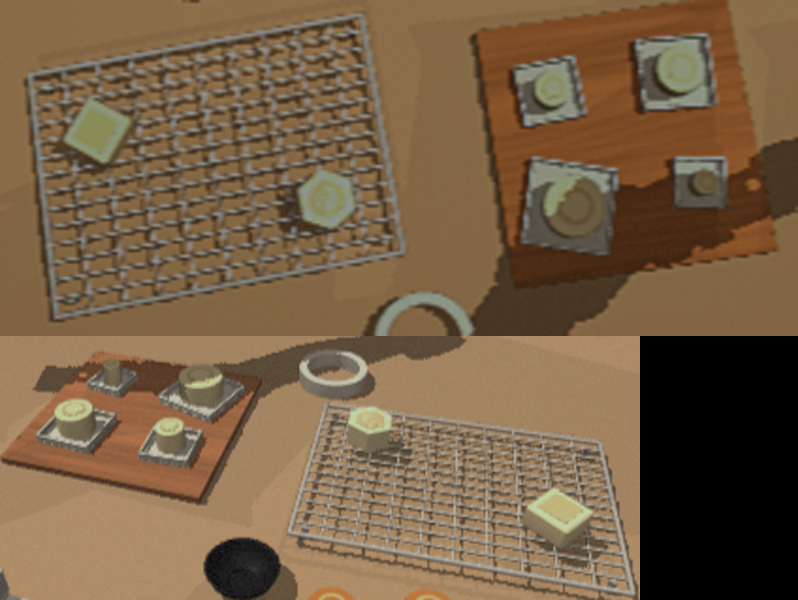

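All four soaps stand upright and centred in their cartons, at crop pixels (574,206), (682,72), (552,90) and (705,182), with fitted undersides at z of about 15 mm. The square and hex bars have not moved.

```bash
python3 -c "
from plant import r
print(r.finish_job())"
```

```text
the job is handed in; nothing more can be done
None
```

The four round soaps are in their size-matched cartons, placed largest to smallest and each lowered onto the carton floor before release; the square and six-sided bars were left alone, and the job was handed in at about 45 s.

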